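# Clear the forming block and seat the beaker

## Task

A wooden slapper has been left lying across the round well of the square wooden forming block. Lay it flat in the open wooden tray, then set the tall brass beaker gently down into the block's well, upright on the well's floor, ready for planishing. Never tip the beaker over.

Things in the scene. Friction and masses are not known exactly. Their poses are not given: they have to be found in the camera images.
- slapper: Flat wooden bat, 240 mm long, 28 mm thick, about 0.17 kg, lying flat across the block's well. Blade 42 mm wide, from 30 mm behind the origin to 120 mm ahead (+x); handle 28 mm wide, to 120 mm behind (-x). Origin: middle of the underside, 10 mm from the centre of mass: grip the blade there, across y. z: up. The cross-headed mallet and the hammer on the bench are not it.
- block: Square wooden forming block fixed to the bench, 130 x 130 mm, 50 mm high, with a round well in the middle of its top, 77 mm in diameter and 22 mm deep. Origin: centre of the underside, at bench level, so the well's floor is 28 mm above it and the top 50 mm above it. z up; x and y along its sides.
- beaker: Tall brass beaker, open at the top, 80 mm high, 48 mm in diameter at the base widening to 56 mm at the rim, wall 3 mm, about 0.28 kg, standing upright on the bench to the robot's right. Origin: centre of the underside; z up to the mouth. A small brass cup (38 mm high) and a wide brass bowl (42 mm high) stand near it and are not wanted.
- tray: Low open plywood tray, fixed to the bench and empty, to the robot's left: 310 mm along its x, 160 mm along its y, 30 mm high, walls and floor 5 mm thick. Origin: centre of the underside; z points up. The slapper fits in lengthwise along x, either way round.
There are look-alikes about, which are no part of the job. Several things have the shape of the slapper; the one meant has the colours described above.

How it is judged:
By the outcome, as a careful person would: the job done as asked, in the order asked, and still so for the second after the job is handed in, with the robot touching nothing.
It also fails if it takes over 58 s, if anything falls off the work surface, if the arm or the gripper's body presses on something with over 40 N, if the wrist force passes 120 N, or if a joint passes its speed limit or range.

## Robot

A 6-joint arm with a two-finger parallel gripper is mounted at the origin on the work surface. World frame = base frame: x ahead of the robot, y to its left, z up, the work surface at z = 0. Lengths are in m, angles in rad, forces in N, time in s.
With the tool pointing down it reaches from about 0.375 to 0.9 m from the base axis. Payload 3.1 kg.
Tool frame: the origin (TCP) lies midway between the tips of the shut fingers; the grasp point (between the pads) lies 19 mm behind it; x points along the fingers, z is the direction in which the jaws open and shut, and the axes are right-handed (so a half turn about x gives the same grasp; the last joint's range is limited). The gripper opens to 85 mm and grips with 20 to 120 N. Pads are 22 mm wide; open, the fingers measure 114 mm over their backs; the gripper's body (76 mm by 85 mm) begins 54 mm behind the grasp point. The pads swing forward as they close: fully open they stand 13 mm farther back than shut.
Start: joints at [1.165, 0.527, 1.433, -0, 1.181, -0.178], TCP at [0.141, 0.609, 0.202] pointing down, gripper open.
Joint ranges: [-3.08, 3.08], [-0.75, 2.2], [0.22, 2.44], [-1.43, 4.57], [0, 2.65], [-2.85, 2.85]. Speed limits (rad/s): [2.79, 2.79, 3.14, 3.14, 3.14, 3.14].

## Interface

Orientations are given as a unit quaternion [x, y, z, w].
In Python, from station import status, snapshot, camera_params, ticket gives the robot as it stands.
- The arm moves only by the tool arm_command, never from a script. Its argument "series" is a list that holds one entry, the list of rows, each a list of 4 numbers: the shift along the tool's x, y, z in mm, then the turn about the tool's x in rad. A call has 1 to 10 rows; each row shifts and turns the commanded pose from where the row before left it, along the tool's axes as they then stand; what a row does not reach is not made up. A row lasts 1/10 s, in which the tool goes at most 50 mm and 8.59 degrees, less where a joint would pass 70% of its speed; a pose out of reach is approached as far as the arm can. A call is refused whole if a number of a shift passes 50 or a number of a turn 0.15, either way. A call with a gripper value outside its range is refused whole. "jaw" is the opening in per cent of the stroke, from 0 (shut) to 100 (fully open), set as the call begins (left out, the last holds). The fingers move at their own pace and stop on an object; "force" is the grip in N (left out, the last holds). Time passes only in rows, so rows that do not move let the fingers close. It gives the time, the measured TCP pose, the force and the opening at its end, in the units of the state.
- status.sense(): the state, without advancing time (a new reading comes with each control period).
- snapshot(name): name is "scene" or "top" or "wrist"; returns the picture (480x640x3 uint8, red, green, blue); there is no depth.
- camera_params(name): a dict with "fovy" (degrees; the focal length in pixels is half the picture's height over the tangent of half this angle, whatever the lens; pixels are square), "cx", "cy" (the principal point, pixels), "k1" (the pictures are not rectified: a ray, as slopes to the right and down, at radius r is drawn at 1 + k1 r^2 times it, then the intrinsics apply), "extrinsics" (4x4, takes a point from camera to world coordinates); the wrist camera has in their place "mount" (4x4, takes a point from camera to tool coordinates, whose origin is the TCP and whose axes are the tool frame's). Camera axes: x right, y down, z forward; pixel columns grow to the right and rows downward; lengths in m; the calibration is good to about 2 mm. A picture is of the moment at which its call begins: read the wrist's pose just before it. camera_params takes no time and is no camera call.
- ticket.sign_off(): hands the job in, once; it reports no verdict.
The state is a dict: "t": time; "q": joint angles; "qd": joint speeds; "tau": joint torques, N m; "tcp_pos": TCP position; "tool_rot": TCP orientation; "force": force on the tool from outside, world axes, zero at the start; "ft_torque": the same for the moment, N m; "finger_gap": opening from 0.0 (shut) to 1.0 (fully open).
Only numpy, scipy, OpenCV 4.12 (cv2) and the standard library are available. Lean on these libraries where they do the work, as an engineer would, in place of code of your own. Each camera call takes 0.05 s, during which the arm holds its last target. There are 200 camera calls.

## Working session

There is one attempt and no reset: what is moved stays moved. The work goes in short steps, Python scripts to look and compute and a tool call to move; the robot and the scene stay as the last step left them, time stands still between calls to the robot, and variables do not carry over. Pictures are saved under pics/ and viewed, about 8 in all and at most 12, crops included, and the job is handed in when it is done.

Besides the shell and the picture viewer there is one more tool, called by a JSON object that holds its "name" and its "arguments", one argument or row to a line. arm_command: Moves the arm, as the interface text tells. Its arguments: {"type":"object","properties":{"series":{"type":"array"},"jaw":{"type":"number"},"force":{"type":"number"}},"required":["series"]}

```bash
mkdir -p pics; ls; python3 - <<'E'
from station import status, snapshot, camera_params
import cv2, numpy as np
np.set_printoptions(precision=4,suppress=True)
s=status.sense(); print(s['t'],s['tcp_pos'],s['tool_rot'],s['finger_gap'])
for n in ["scene","top","wrist"]:
    print(n,camera_params(n))
for n in ["scene","top"]:
    cv2.imwrite(f"pics/{n}0.png",cv2.cvtColor(snapshot(n),cv2.COLOR_RGB2BGR))
E
```

```text
pics
0.0 [0.1408 0.6081 0.2007] [-0.4403  0.5542  0.4396  0.5529] 0.9979862317532521
scene {'fovy': 42.901838351603445, 'cx': 315.8357880829876, 'cy': 247.34451885056157, 'k1': 0.0037771663367211356, 'extrinsics': array([[-0.0165,  0.6945, -0.7193,  1.3263],
       [ 0.9998,  0.0204, -0.0031, -0.033 ],
       [ 0.0125, -0.7192, -0.6947,  0.97  ],
       [ 0.    ,  0.    ,  0.    ,  1.    ]])}
top {'fovy': 57.84669497094195, 'cx': 327.5698121215316, 'cy': 234.66191252910363, 'k1': 0.02715322625540425, 'extrinsics': array([[ 0.0288, -0.9981,  0.0552,  0.3373],
       [-0.9995, -0.028 ,  0.016 , -0.0395],
       [-0.0144, -0.0557, -0.9983,  0.9738],
       [ 0.    ,  0.    ,  0.    ,  1.    ]])}
wrist {'fovy': 63.594399027346576, 'cx': 322.62452236231974, 'cy': 242.9220554579593, 'k1': -0.0811298364495068, 'mount': array([[-0.0009, -0.2838,  0.9589, -0.1721],
       [ 0.0005, -0.9589, -0.2838,  0.0709],
       [ 1.    ,  0.0002,  0.001 ,  0.0001],
       [ 0.    ,  0.    ,  0.    ,  1.    ]])}
```

View pics/top0.png

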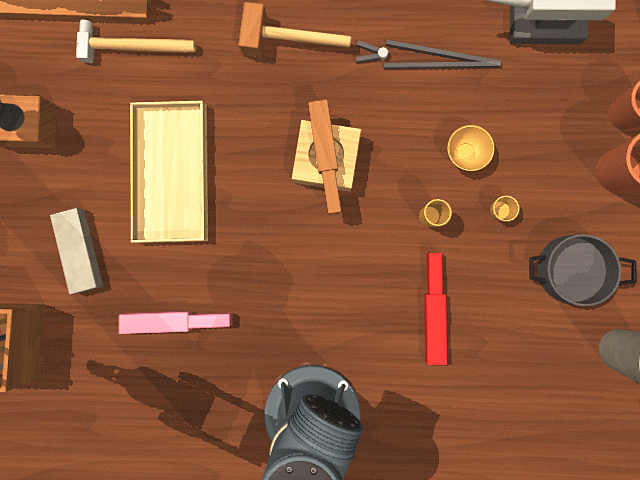

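View pics/scene0.png

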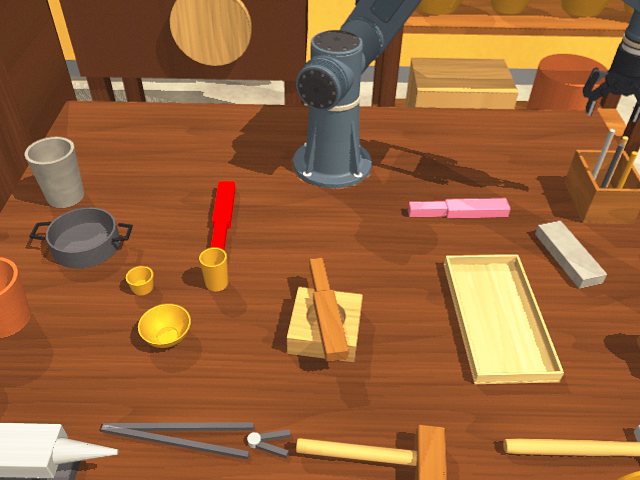

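The top view shows the slapper on the block, with the blade end near (318,100) and the handle end near (335,212). The block's centre is about (327,155) and the tray's about (169,172). The scene view shows the brass piece at top-view pixel (437,212) is the tall one, so that is the beaker. The small cup is at (506,208) and the bowl at (470,148).

```bash
cat > h.py <<'E'
from station import status, snapshot, camera_params
import cv2, numpy as np
from scipy.spatial.transform import Rotation as R
np.set_printoptions(precision=4,suppress=True)
def T_tool(s):
    T=np.eye(4);T[:3,:3]=R.from_quat(s['tool_rot']).as_matrix();T[:3,3]=s['tcp_pos'];return T
def cam(n,s=None):
    p=camera_params(n); E=p['extrinsics'] if n!='wrist' else T_tool(s)@p['mount']
    return p,np.array(E)
def pix2plane(c,uv,z):
    p,E=c; uv=np.atleast_2d(np.float64(uv)); f=240/np.tan(np.radians(p['fovy'])/2)
    K=np.array([[f,0,p['cx']],[0,f,p['cy']],[0,0,1]])
    n=cv2.undistortPoints(uv[:,None],K,np.array([p['k1'],0,0,0]))[:,0]
    d=np.c_[n,np.ones(len(n))]@E[:3,:3].T; o=E[:3,3]
    return (o+d*((z-o[2])/d[:,2])[:,None])[:,:2]
def proj(c,X):
    p,E=c; f=240/np.tan(np.radians(p['fovy'])/2)
    X=(np.atleast_2d(X)-E[:3,3])@E[:3,:3]; n=X[:,:2]/X[:,2:]
    r=(n**2).sum(1,keepdims=True); return n*(1+p['k1']*r)*f+[p['cx'],p['cy']]
def tool_delta(s,d): # world delta (m) -> tool mm
    return R.from_quat(s['tool_rot']).as_matrix().T@np.array(d)*1000
def look(n,name):
    s=status.sense(); im=cv2.cvtColor(snapshot(n),cv2.COLOR_RGB2BGR); cv2.imwrite(f'pics/{name}.png',im); return s,im
def mask(im,lo,hi,roi):
    h=cv2.cvtColor(im,cv2.COLOR_BGR2HSV); m=cv2.inRange(h,np.array(lo),np.array(hi))
    k=np.zeros_like(m);x0,y0,x1,y1=roi;k[y0:y1,x0:x1]=255;return m&k
def biggest(m):
    cs,_=cv2.findContours(m,cv2.RETR_EXTERNAL,cv2.CHAIN_APPROX_NONE);return max(cs,key=cv2.contourArea)
E
python3 - <<'E'
from h import *
s=status.sense(); print(R.from_quat(s['tool_rot']).as_matrix())
im=cv2.imread('pics/top0.png');h=cv2.cvtColor(im,cv2.COLOR_BGR2HSV)
for u,v in [(319,120),(325,160),(333,200),(345,140),(305,170),(380,150),(170,170),(131,170),(437,205),(437,214),(437,222),(327,150),(338,150)]: print((u,v),h[v,u])
E
```

```text
[[-0.0008 -0.9742  0.2258]
 [-0.0019  0.2258  0.9742]
 [-1.      0.0003 -0.002 ]]
(319, 120) [ 13 160 231]
(325, 160) [ 13 163 236]
(333, 200) [ 12 162 232]
(345, 140) [ 20 125 249]
(305, 170) [ 23 109 254]
(380, 150) [ 10 165 124]
(170, 170) [ 26  89 254]
(131, 170) [ 30  40 255]
(437, 205) [ 16 166 115]
(437, 214) [ 16 165 202]
(437, 222) [ 16 181 107]
(327, 150) [ 13 161 229]
(338, 150) [ 15 132 193]
```

```bash
python3 - <<'E'
from h import *
im=cv2.imread('pics/top0.png');c=cam('top')
m=mask(im,(8,140,195),(16,200,255),(280,85,370,225)); k=biggest(m)
w=pix2plane(c,k[:,0],.078)
r=cv2.minAreaRect(np.float32(w*1000)); print('slapper px',cv2.boundingRect(k),'rect mm',r)
b=cv2.boxPoints(r); print(b)
b2=mask(im,(17,60,180),(32,160,255),(280,85,370,225))|m
b2=cv2.morphologyEx(b2,cv2.MORPH_CLOSE,np.ones((15,15)))
b3=mask(im,(17,60,180),(32,160,255),(280,85,370,225)); pts=np.argwhere(b3)[:,::-1]
n,l,st,ce=cv2.connectedComponentsWithStats(b3); print(st[1:][st[1:,4]>80])
pts=np.argwhere(np.isin(l,[i for i in range(1,n) if st[i,4]>80]))[:,::-1]
print('block',cv2.minAreaRect(np.float32(pix2plane(c,pts,.05)*1000)))
t=mask(im,(17,15,180),(36,170,255),(115,85,225,255)); k=biggest(t)
print('tray',cv2.boundingRect(k),cv2.minAreaRect(np.float32(pix2plane(c,k[:,0],.03)*1000)))
# beaker rim
q=mask(im,(12,140,80),(28,255,255),(410,190,460,235)); k=biggest(q); print('beaker',cv2.boundingRect(k), pix2plane(c,cv2.minEnclosingCircle(k)[0],.08),cv2.fitEllipse(k))
v=im[185:245,405:540]; cv2.imwrite('pics/bk.png',np.vstack([cv2.resize(v,None,fx=5,fy=5,interpolation=2),np.pad(cv2.resize(im[90:225,270:385],None,fx=2.2,fy=2.2),((0,0),(0,675-253),(0,0)))]))
E
```

```text
slapper px (309, 100, 32, 113) rect mm ((550.9631958007812, -15.66845703125), (236.78329467773438, 41.055973052978516), 10.273490905761719)
[[430.8085 -16.5844]
 [438.1308 -56.9821]
 [671.1179 -14.7525]
 [663.7957  25.6452]]
[[292 120  31  63 982]
 [338 126  23  62 812]]
block ((563.4556274414062, -15.999298095703125), (129.44790649414062, 129.22499084472656), 82.53629302978516)
tray (130, 101, 74, 142) ((520.2333984375, 333.4846496582031), (310.4698486328125, 159.61468505859375), 3.0399019718170166)
beaker (418, 199, 34, 29) [[ 0.4365 -0.2438]] ((435.01959228515625, 213.35560607910156), (26.66924476623535, 33.18547821044922), 71.5479965209961)
```

View pics/bk.png

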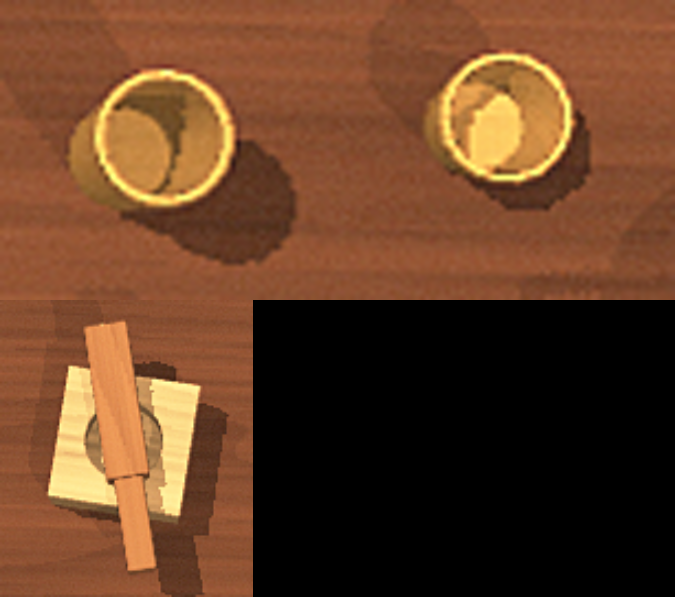

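The crop shows the beaker's rim circle centred at about (438.0, 212.6), and the blade pointing away from the robot. Next I move above the slapper.

{"name": "arm_command", "arguments": {
  "series": [
    [[0,-27.4,-25.6,0],[0,-27.4,-25.6,0],[0,-27.4,-25.6,0],[0,-27.4,-25.6,0],[0,-27.4,-25.6,0],[0,-27.4,-25.6,0],[0,-27.4,-25.6,0],[0,-27.4,-25.6,0],[0,-27.4,-25.6,0],[0,-27.4,-25.6,0]]
  ],
  "jaw": 100
}}

```text
t: 1.1
tcp_pos: [0.3506, 0.2962, 0.2014]
tool_rot: [-0.44, 0.554, 0.44, 0.553]
force: [1.2, -0.4, 0.1]
finger_gap: 0.997
```

{"name": "arm_command", "arguments": {
  "series": [
    [[0,-27.4,-25.6,0],[0,-27.4,-25.6,0],[0,-27.4,-25.6,0],[0,-27.4,-25.6,0],[0,-27.4,-25.6,0],[0,-27.4,-25.6,0],[0,-27.4,-25.6,0],[0,-27.4,-25.6,0],[0,-27.4,-25.6,0],[0,-27.4,-25.6,0]]
  ]
}}

```text
t: 2.1
tcp_pos: [0.5596, -0.015, 0.2012]
tool_rot: [-0.44, 0.554, 0.44, 0.553]
force: [0.6, 1.2, 0.1]
finger_gap: 0.999
```

{"name": "arm_command", "arguments": {
  "series": [
    [[0,0,0,-0.1],[0,0,0,-0.1],[0,0,0,-0.1],[0,0,0,-0.107],[0,0,0,0],[0,0,0,0]]
  ]
}}

```text
t: 2.7
tcp_pos: [0.5591, -0.0136, 0.2013]
tool_rot: [-0.542, 0.454, 0.542, 0.454]
force: [1.1, -0.2, -0.5]
finger_gap: 1.005
```

```bash
python3 - <<'E'
from h import *
s,im=look('wrist','w1'); print(s['t'],s['tcp_pos'],R.from_quat(s['tool_rot']).as_matrix(),s['q'])
E
```

```text
2.7 [ 0.5591 -0.0136  0.2013] [[-0.0007 -0.9844 -0.1761]
 [ 0.0002 -0.1761  0.9844]
 [-1.      0.0006  0.0003]] [-0.2242  0.4396  1.5993  0.      1.1034 -1.972 ]
```

View pics/w1.png

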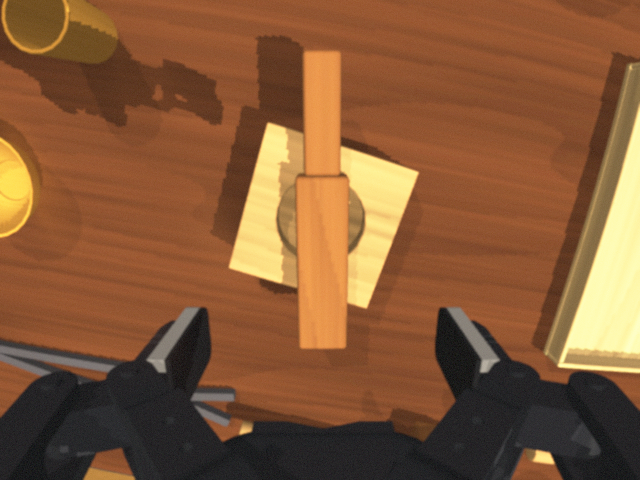

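The wrist view shows the slapper upright in the picture and centred between the fingers. The blade end is at about (323,348), the handle end at (322,52) and the blade step at row 175. I'll measure it.

```bash
python3 - <<'E'
from h import *
s=status.sense(); im=cv2.imread('pics/w1.png'); c=cam('wrist',s)
h=cv2.cvtColor(im,cv2.COLOR_BGR2HSV); print(h[260,322],h[100,322],h[250,260],h[330,322])
m=mask(im,(8,130,160),(15,210,255),(285,40,360,360)); k=biggest(m); print(cv2.boundingRect(k))
r=cv2.minAreaRect(np.float32(pix2plane(c,k[:,0],.078)*1000)); print('slapper',r)
p=[(322,348),(322,52),(322,175)]; print(pix2plane(c,p,.078))
b=mask(im,(16,50,150),(32,170,255),(220,110,430,320)); n,l,st,_=cv2.connectedComponentsWithStats(b)
pts=np.argwhere(np.isin(l,[i for i in range(1,n) if st[i,4]>300]))[:,::-1]
print('block',cv2.minAreaRect(np.float32(pix2plane(c,pts,.05)*1000)))
print('beaker top view',pix2plane(cam('top'),(438.0,212.6),.08),'wrist rim',pix2plane(c,(36,20),.08))
print('tray corner wrist',pix2plane(c,(560,362),.03))
E
```

```text
[ 14 175 223] [ 14 168 235] [ 24 117 254] [ 14 169 234]
(294, 49, 66, 301)
slapper ((551.9298095703125, -12.463699340820312), (239.60899353027344, 52.041561126708984), 11.651519775390625)
[[ 0.6695  0.0056]
 [ 0.4369 -0.0361]
 [ 0.5226 -0.0208]]
block ((564.7063598632812, -15.184234619140625), (131.23118591308594, 132.03781127929688), 82.49266815185547)
beaker top view [[ 0.4385 -0.2509]] wrist rim [[ 0.4451 -0.2463]]
tray corner wrist [[0.6751 0.2647]]
```

{"name": "arm_command", "arguments": {
  "series": [
    [[25,0,0,0],[25,0,0,0],[25,0,0,0],[25,0,0,0],[20,0,0,0],[15,0,0,0],[10,0,0,0],[5,0,0,0],[0,0,0,0]]
  ]
}}

```text
t: 3.65
tcp_pos: [0.5592, -0.0136, 0.0513]
tool_rot: [-0.542, 0.453, 0.543, 0.453]
force: [0.8, -0.7, 0.5]
finger_gap: 1.002
```

{"name": "arm_command", "arguments": {
  "series": [
    [[0,0,0,0],[0,0,0,0],[0,0,0,0],[0,0,0,0],[0,0,0,0],[0,0,0,0],[0,0,0,0]]
  ],
  "jaw": 0,
  "force": 60
}}

```text
t: 4.35
tcp_pos: [0.5593, -0.0137, 0.0516]
tool_rot: [0.543, -0.453, -0.543, -0.453]
force: [-0.2, 0.3, 0.1]
finger_gap: 0.001
```

The fingers shut on nothing, so I look before doing anything else.

```bash
python3 - <<'E'
from h import *
s,im=look('wrist','w2'); 
s,im2=look('scene','s2'); v=cv2.resize(im2[180:420,220:420],None,fx=2,fy=2)
a=np.zeros((480,800,3),np.uint8);a[:,:400]=v;a[:300,400:]=cv2.resize(im,(400,300));cv2.imwrite('pics/c2.png',a)
E
```

```text
(no output)
```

View pics/c2.png

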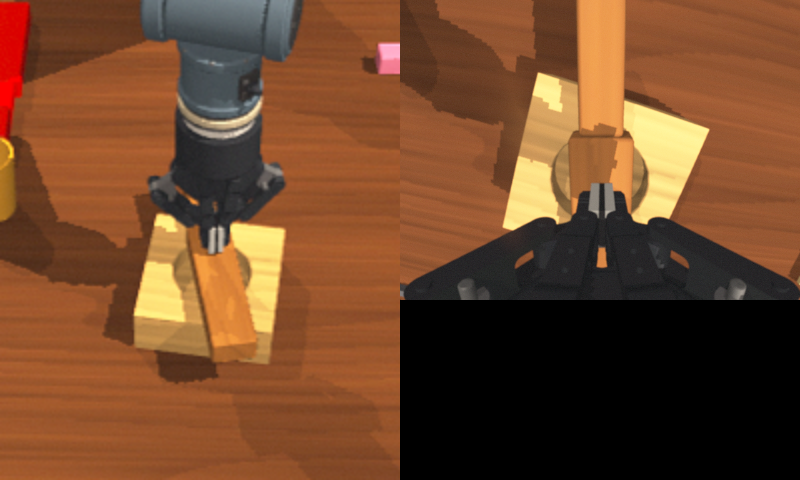

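The picture shows the shut fingertips apparently resting above the blade, not around it. That disagrees with the reported TCP height of 0.052, so I check with projections.

```bash
python3 - <<'E'
from h import *
s=status.sense(); cs=cam('scene');cw=cam('wrist',s); print(s['t'],s['tcp_pos'],s['finger_gap'],s['force'])
x,y,_=s['tcp_pos']
for z in (.05,.06,.07,.08,.09,.1): print(z,'scene',proj(cs,(x,y,z))[0],'wrist',proj(cw,(x,y,z))[0])
# slapper top corners seen in scene / block top
for z in (.05,.078): print(z,proj(cs,[(.6695,.0056,z),(.4369,-.0361,z)]))
a=np.zeros((600,800,3),np.uint8)
a[:,:400]=cv2.resize(cv2.imread('pics/s2.png')[240:390,280:380],None,fx=4,fy=4)
a[:,400:]=cv2.resize(cv2.imread('pics/w2.png')[200:440,240:400],(400,600))
cv2.imwrite('pics/c3.png',a)
E
```

```text
4.45 [ 0.5593 -0.0137  0.0516] 0.0015879311441590654 [-0.3402 -0.9156 -0.5079]
0.05 scene [326.3255 313.7299] wrist [323.0986 281.644 ]
0.06 scene [326.4516 310.408 ] wrist [323.1378 289.9246]
0.07 scene [326.5792 307.0469] wrist [323.1812 299.1403]
0.08 scene [326.7083 303.6459] wrist [323.2299 309.4557]
0.09 scene [326.839  300.2043] wrist [323.2847 321.076 ]
0.1 scene [326.9712 296.7214] wrist [323.3468 334.2587]
0.05 [[336.6869 360.7418]
 [315.8706 268.3204]]
0.078 [[337.2539 351.4935]
 [316.0411 258.8774]]
```

View pics/c3.png

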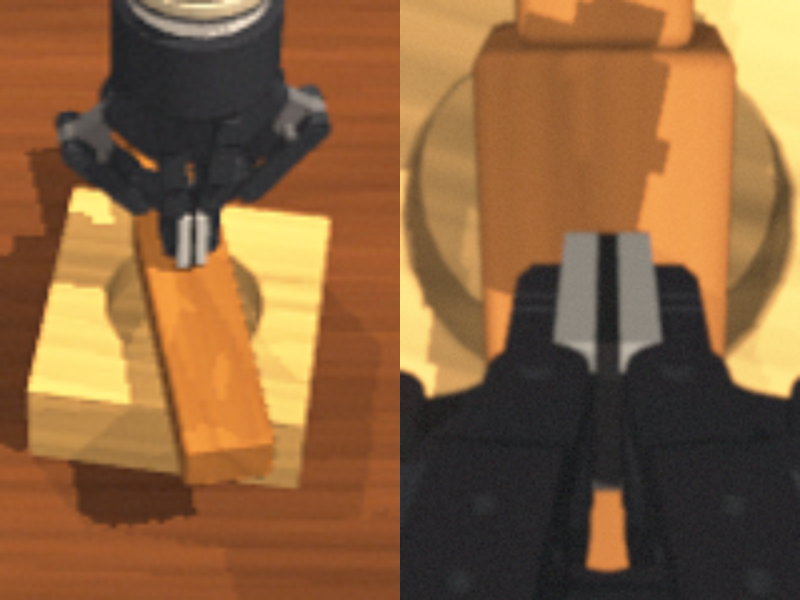

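```bash
python3 - <<'E'
from h import *
s=status.sense(); cs=cam('scene');cw=cam('wrist',s); x,y,_=s['tcp_pos']
for z in np.arange(.05,.111,.01): print(z,'scene +11mm face row',proj(cs,(x+.011,y,z))[0,1].round(1),'wrist -11mm face row',proj(cw,(x-.011,y,z))[0,1].round(1), 'ctr',proj(cw,(x,y,z))[0,1].round(1))
E
```

```text
0.05 scene +11mm face row 318.1 wrist -11mm face row 260.4 ctr 281.6
0.060000000000000005 scene +11mm face row 314.8 wrist -11mm face row 267.7 ctr 289.9
0.07 scene +11mm face row 311.4 wrist -11mm face row 275.8 ctr 299.1
0.08000000000000002 scene +11mm face row 308.0 wrist -11mm face row 285.0 ctr 309.5
0.09000000000000001 scene +11mm face row 304.6 wrist -11mm face row 295.3 ctr 321.1
0.1 scene +11mm face row 301.1 wrist -11mm face row 307.0 ctr 334.3
0.11000000000000001 scene +11mm face row 297.6 wrist -11mm face row 320.5 ctr 349.3
```

Both cameras put the shut fingertips at z≈0.086, while the state reports the TCP at 0.052. So the tips sit about 34 mm short of the reported TCP, although the wrist camera's height fits the slapper's image scale. I'll use that offset: reopen, go 31 mm lower, and check the force.

{"name": "arm_command", "arguments": {
  "series": [
    [[0,0,0,0],[0,0,0,0],[0,0,0,0],[0,0,0,0],[0,0,0,0],[0,0,0,0],[0,0,0,0]]
  ],
  "jaw": 100
}}

```text
t: 5.15
tcp_pos: [0.5593, -0.0137, 0.0516]
tool_rot: [0.543, -0.453, -0.543, -0.453]
force: [0.7, -0.1, -0.2]
finger_gap: 0.996
```

{"name": "arm_command", "arguments": {
  "series": [
    [[5,0,0,0],[5,0,0,0],[5,0,0,0],[5,0,0,0],[5,0,0,0],[4,0,0,0],[2,0,0,0],[0,0,0,0]]
  ]
}}

```text
t: 5.95
tcp_pos: [0.5591, -0.0137, 0.0202]
tool_rot: [-0.543, 0.453, 0.543, 0.453]
force: [0.1, 1.0, 0.2]
finger_gap: 1.001
```

{"name": "arm_command", "arguments": {
  "series": [
    [[0,0,0,0],[0,0,0,0],[0,0,0,0],[0,0,0,0],[0,0,0,0],[0,0,0,0],[0,0,0,0]]
  ],
  "jaw": 0,
  "force": 60
}}

```text
t: 6.65
tcp_pos: [0.5597, -0.0138, 0.0211]
tool_rot: [0.543, -0.453, -0.542, -0.453]
force: [0.2, 0.5, 5.0]
finger_gap: 0.483
```

The gap reads 0.483, about 41 mm, so the blade is gripped. I lift it.

{"name": "arm_command", "arguments": {
  "series": [
    [[-5,0,0,0],[-10,0,0,0],[-15,0,0,0],[-20,0,0,0],[-20,0,0,0],[-20,0,0,0],[-15,0,0,0],[-10,0,0,0],[-5,0,0,0],[0,0,0,0]]
  ]
}}

```text
t: 7.65
tcp_pos: [0.5594, -0.0137, 0.141]
tool_rot: [0.543, -0.453, -0.543, -0.453]
force: [0.4, -0.8, -1.8]
finger_gap: 0.481
```

```bash
python3 - <<'E'
from h import *
s,im=look('wrist','w3'); s2,im2=look('scene','s3'); print(s['tcp_pos'],s['finger_gap'],s['force'])
a=np.zeros((480,800,3),np.uint8)
a[:,:400]=cv2.resize(im2[120:360,220:420],(400,480));a[:300,400:]=cv2.resize(im,(400,300));cv2.imwrite('pics/c4.png',a)
M=R.from_quat(s['tool_rot']).as_matrix(); print(M)
# slapper centre aim: tray centre (.5202,.3335), yaw 3.04
c=cam('top'); im=cv2.imread('pics/top0.png')
print('tray corner from wrist w1 vs top: ', [((.5202+a*.155*np.cos(.053)-b*.08*np.sin(.053)),(.3335+a*.155*np.sin(.053)+b*.08*np.cos(.053))) for a in(1,-1) for b in (1,-1)])
E
```

```text
[ 0.5594 -0.0137  0.141 ] 0.48127129174000394 [ 0.4478 -0.7928 -1.8206]
[[ 0.0006 -0.984  -0.1783]
 [-0.0002 -0.1783  0.984 ]
 [-1.     -0.0006 -0.0003]]
tray corner from wrist w1 vs top:  [(np.float64(0.6707443382024735), np.float64(0.42159882085010714)), (np.float64(0.6792203687066968), np.float64(0.26182348825182566)), (np.float64(0.3611796312933031), np.float64(0.4051765117481744)), (np.float64(0.3696556617975265), np.float64(0.2454011791498929))]
```

View pics/c4.png

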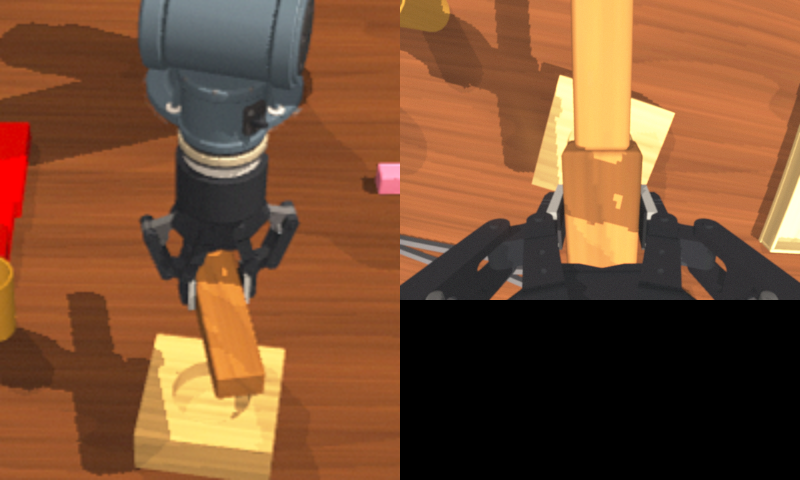

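The slapper is lifted level, in both the scene crop and the wrist view. I carry it to the tray and turn it to the tray's yaw.

{"name": "arm_command", "arguments": {
  "series": [
    [[0,-1.2,14,0],[0,-2.4,28,0],[0,-2.6,32,0],[0,-2.6,32,0],[0,-2.6,32,0],[0,-2.6,32,0],[0,-2.6,32,0],[0,-2.6,32,0],[0,-2.6,32,0],[0,-2.6,32,0]]
  ]
}}

```text
t: 8.75
tcp_pos: [0.5287, 0.2859, 0.1396]
tool_rot: [-0.542, 0.454, 0.543, 0.453]
force: [0.2, -0.4, -2.3]
finger_gap: 0.482
```

{"name": "arm_command", "arguments": {
  "series": [
    [[0,-2.6,28,0],[0,-1.6,21,0],[0,0,0,0.063],[0,0,0,0.063],[0,0,0,0],[0,0,0,0]]
  ]
}}

```text
t: 9.35
tcp_pos: [0.5247, 0.3332, 0.1399]
tool_rot: [-0.513, 0.487, 0.514, 0.486]
force: [-1.0, -0.6, -2.1]
finger_gap: 0.481
```

```bash
python3 - <<'E'
from h import *
s,im=look('top','t4'); M=R.from_quat(s['tool_rot']).as_matrix(); print(s['tcp_pos'],M[:,2],s['finger_gap'])
s,im=look('wrist','w4')
E
```

```text
[0.5247 0.3332 0.1399] [-0.0549  0.9985 -0.0003] 0.4807163860331498
```

View pics/w4.png

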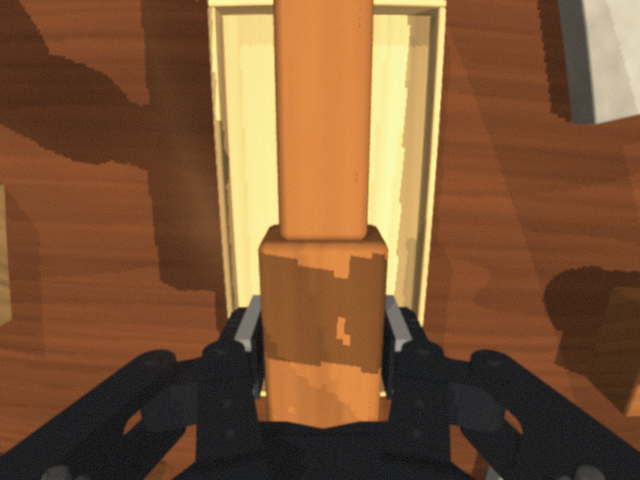

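The slapper is centred over the tray and parallel to it: walls at columns 212 and 445, slapper centre at about 324. I lower it.

{"name": "arm_command", "arguments": {
  "series": [
    [[10,0,0,0],[20,0,0,0],[25,0,0,0],[25,0,0,0],[25,0,0,0],[20,0,0,0],[15,0,0,0],[10,0,0,0],[8,0,0,0],[0,0,0,0]]
  ]
}}

```text
t: 10.45
tcp_pos: [0.5253, 0.3327, -0.0182]
tool_rot: [-0.513, 0.487, 0.513, 0.486]
force: [0.2, 0.3, -2.0]
finger_gap: 0.481
```

{"name": "arm_command", "arguments": {
  "series": [
    [[2,0,0,0],[2,0,0,0],[1,0,0,0],[0,0,0,0]]
  ]
}}

```text
t: 10.85
tcp_pos: [0.5258, 0.3329, -0.0221]
tool_rot: [0.513, -0.486, -0.513, -0.487]
force: [-0.0, 0.8, -1.5]
finger_gap: 0.477
```

{"name": "arm_command", "arguments": {
  "series": [
    [[1,0,0,0],[0.5,0,0,0],[0,0,0,0]]
  ]
}}

```text
t: 11.15
tcp_pos: [0.5257, 0.3329, -0.0238]
tool_rot: [0.513, -0.486, -0.513, -0.487]
force: [0.6, 0.8, -1.7]
finger_gap: 0.48
```

{"name": "arm_command", "arguments": {
  "series": [
    [[1,0,0,0],[0.7,0,0,0],[0,0,0,0]]
  ]
}}

```text
t: 11.45
tcp_pos: [0.5257, 0.3329, -0.0239]
tool_rot: [0.513, -0.486, -0.513, -0.487]
force: [-2.2, -1.1, 9.0]
finger_gap: 0.483
```

Contact is made on the tray floor. I release and retreat upwards.

{"name": "arm_command", "arguments": {
  "series": [
    [[0,0,0,0],[0,0,0,0],[0,0,0,0],[0,0,0,0],[0,0,0,0],[0,0,0,0],[0,0,0,0]]
  ],
  "jaw": 100
}}

```text
t: 12.15
tcp_pos: [0.5256, 0.3328, -0.0257]
tool_rot: [-0.513, 0.487, 0.513, 0.486]
force: [-0.2, 0.5, -0.7]
finger_gap: 1.004
```

{"name": "arm_command", "arguments": {
  "series": [
    [[-10,0,0,0],[-20,0,0,0],[-30,0,0,0],[-35,0,0,0],[-35,0,0,0],[-35,0,0,0],[-35,0,0,0],[-30,0,0,0],[-20,0,0,0],[-15,0,0,0]]
  ]
}}

```text
t: 13.15
tcp_pos: [0.526, 0.3331, 0.2425]
tool_rot: [0.514, -0.485, -0.513, -0.488]
force: [0.7, 0.3, 0.3]
finger_gap: 0.999
```

{"name": "arm_command", "arguments": {
  "series": [
    [[0,7.4,-36.1,0],[0,7.4,-36.1,0],[0,7.4,-36.1,0],[0,7.4,-36.1,0],[0,7.4,-36.1,0],[0,7.4,-36.1,0],[0,7.4,-36.1,0],[0,7.4,-36.1,0]]
  ]
}}

```text
t: 13.95
tcp_pos: [0.4813, 0.04, 0.2402]
tool_rot: [0.514, -0.486, -0.513, -0.487]
force: [0.3, -0.9, 0.0]
finger_gap: 1.0
```

{"name": "arm_command", "arguments": {
  "series": [
    [[0,7.4,-36.1,0],[0,7.4,-36.1,0],[0,7.4,-36.1,0],[0,7.4,-36.1,0],[0,7.4,-36.1,0],[0,7.4,-36.1,0],[0,7.4,-36.1,0],[0,7.4,-36.1,0],[0,0,0,0],[0,0,0,0]]
  ]
}}

```text
t: 14.95
tcp_pos: [0.4376, -0.2505, 0.2398]
tool_rot: [-0.513, 0.487, 0.513, 0.487]
force: [-0.2, -0.4, 0.5]
finger_gap: 1.004
```

```bash
python3 - <<'E'
from h import *
s,im=look('wrist','w5'); print(s['t'],s['tcp_pos'],s['tool_rot'])
t,im2=look('top','t5'); c=cam('top')
m=mask(im2,(8,140,170),(16,210,255),(120,85,220,255)); k=biggest(m); print('slapper in tray',cv2.boundingRect(k),cv2.minAreaRect(np.float32(pix2plane(c,k[:,0],.033)*1000)))
a=np.zeros((480,800,3),np.uint8);a[:480,:640]=im; a[:,640:]=cv2.resize(im2[80:260,110:230],(160,240)).repeat(2,0)[:480]; cv2.imwrite('pics/c5.png',a)
E
```

```text
14.95 [ 0.4376 -0.2505  0.2398] [-0.5125  0.4869  0.5127  0.4872]
slapper in tray (158, 119, 19, 108) ((516.6239624023438, 331.041259765625), (236.38623046875, 39.554931640625), 2.562812089920044)
```

View pics/c5.png

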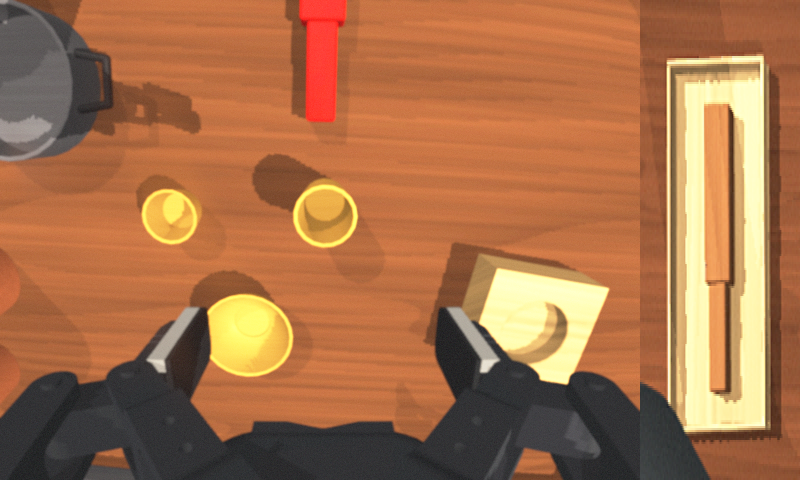

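The slapper lies flat in the tray. The beaker's rim is a circle centred near (325,216); the cup is at (170,216), the bowl at (249,335) and the block's well near (535,330).

```bash
python3 - <<'E'
from h import *
s=status.sense(); c=cam('wrist',s); im=cv2.imread('pics/w5.png')
h=cv2.cvtColor(im,cv2.COLOR_BGR2HSV); m=mask(im,(18,150,170),(32,255,255),(285,175,365,255)); k=biggest(m)
(u,v),r=cv2.minEnclosingCircle(k); print(u,v,r); p=pix2plane(c,[(u,v),(u-r,v),(u+r,v)],.08); print('rim',p,'by eye',pix2plane(c,(325,216),.08))
print('delta tool mm',tool_delta(s,np.r_[p[0]-s['tcp_pos'][:2],0]))
print('block corners', pix2plane(c,[(495,268),(608,289)],.05))
E
```

```text
325.0 215.2794189453125 32.215667724609375
rim [[ 0.4397 -0.2466]
 [ 0.4412 -0.2748]
 [ 0.4381 -0.2184]] by eye [[ 0.4403 -0.2466]]
delta tool mm [ 0.0014 -2.0386  2.26  ]
block corners [[ 0.4909 -0.0712]
 [ 0.5087  0.06  ]]
```

{"name": "arm_command", "arguments": {
  "series": [
    [[10,-2,2.7,0],[25,0,0,0],[35,0,0,0],[35,0,0,0],[30,0,0,0],[25,0,0,0],[20,0,0,0],[0,0,0,0]]
  ]
}}

```text
t: 15.85
tcp_pos: [0.4383, -0.2444, 0.0568]
tool_rot: [-0.511, 0.486, 0.516, 0.486]
force: [0.4, 0.4, 0.5]
finger_gap: 1.001
```

{"name": "arm_command", "arguments": {
  "series": [
    [[15,0,0,0],[14,0,0,0],[12,0,0,0],[10,0,0,0],[6,0,0,0],[0,0,0,0]]
  ]
}}

```text
t: 16.45
tcp_pos: [0.4397, -0.2471, 0.0019]
tool_rot: [-0.513, 0.486, 0.514, 0.486]
force: [0.5, -0.3, -0.4]
finger_gap: 0.997
```

{"name": "arm_command", "arguments": {
  "series": [
    [[0,0,0,0],[0,0,0,0],[0,0,0,0],[0,0,0,0],[0,0,0,0],[0,0,0,0],[0,0,0,0]]
  ],
  "jaw": 0,
  "force": 40
}}

```text
t: 17.15
tcp_pos: [0.4403, -0.2479, 0.0031]
tool_rot: [0.514, -0.487, -0.513, -0.487]
force: [-0.7, 0.4, 6.9]
finger_gap: 0.62
```

The gap of 0.62 is 52.7 mm, which matches the beaker's mid-height diameter. I lift.

{"name": "arm_command", "arguments": {
  "series": [
    [[-3,0,0,0],[-7,0,0,0],[-12,0,0,0],[-16,0,0,0],[-16,0,0,0],[-16,0,0,0],[-14,0,0,0],[-10,0,0,0],[-6,0,0,0],[0,0,0,0]]
  ]
}}

```text
t: 18.15
tcp_pos: [0.4403, -0.2477, 0.1033]
tool_rot: [0.514, -0.487, -0.513, -0.487]
force: [0.3, -0.6, -2.9]
finger_gap: 0.622
```

```bash
python3 - <<'E'
from h import *
s=status.sense(); print(s['tcp_pos'],s['force'],s['finger_gap'],tool_delta(s,np.r_[np.array([.564,-.0155])-s['tcp_pos'][:2],0]))
E
```

```text
[ 0.4403 -0.2477  0.1033] [ 0.3054 -0.6389 -2.9486] 0.6223165707987016 [  -0.1074 -135.9112  225.2727]
```

{"name": "arm_command", "arguments": {
  "series": [
    [[0,-4,6.6,0],[0,-8,13.3,0],[0,-12,20,0],[0,-14,23.2,0],[0,-14,23.2,0],[0,-14,23.2,0],[0,-14,23.2,0],[0,-14,23.2,0],[0,-14,23.2,0],[0,-12,20,0]]
  ]
}}

```text
t: 19.15
tcp_pos: [0.5489, -0.0401, 0.1013]
tool_rot: [-0.512, 0.487, 0.514, 0.486]
force: [-0.7, -0.5, -2.9]
finger_gap: 0.622
```

{"name": "arm_command", "arguments": {
  "series": [
    [[0,-8,13.3,0],[0,-5,8.3,0],[0,-3,4.6,0],[0,0,0,0],[0,0,0,0],[0,0,0,0]]
  ]
}}

```text
t: 19.75
tcp_pos: [0.5634, -0.016, 0.1024]
tool_rot: [-0.513, 0.487, 0.513, 0.487]
force: [0.5, 0.7, -2.4]
finger_gap: 0.624
```

```bash
python3 - <<'E'
from h import *
s,im=look('wrist','w6'); s2,im2=look('scene','s6'); print(s['tcp_pos'],s['force'],s['finger_gap'])
a=np.zeros((480,800,3),np.uint8)
a[:,:360]=cv2.resize(im2[150:390,240:420],(360,480));a[:330,360:]=cv2.resize(im,(440,330));cv2.imwrite('pics/c6.png',a)
c=cam('wrist',s); th=np.radians(-7.5)
for a_,b_ in ((1,1),(1,-1),(-1,1),(-1,-1)):
    X=np.array([.564+.065*(a_*np.cos(th)-b_*np.sin(th)),-.0155+.065*(a_*np.sin(th)+b_*np.cos(th)),.05]); print('pred corner wrist',proj(c,X)[0],'scene',proj(cam('scene'),X)[0])
E
```

```text
[ 0.5634 -0.016   0.1024] [ 0.4957  0.6996 -2.3894] 0.62386693385937
pred corner wrist [400.894  358.3613] scene [355.3092 346.615 ]
pred corner wrist [207.5506 326.7061] scene [286.4158 337.8448]
pred corner wrist [454.5388 164.9945] scene [361.8255 294.7401]
pred corner wrist [230.6266 121.9493] scene [298.0181 287.1543]
```

View pics/c6.png

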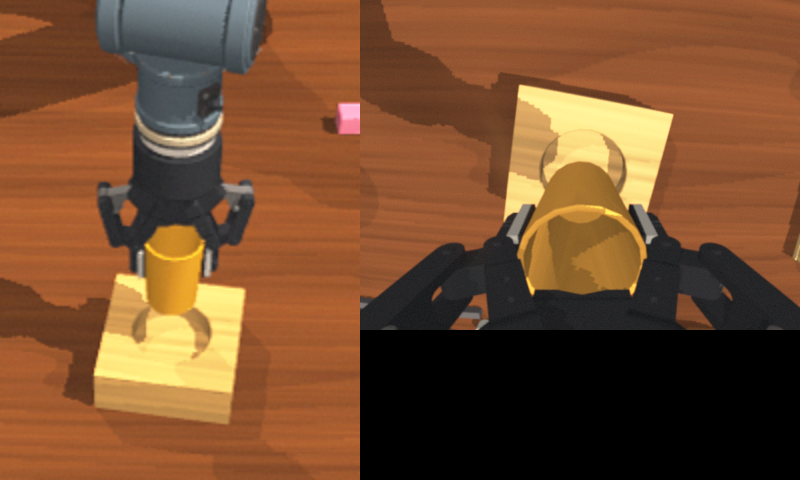

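The beaker hangs upright over the well. The predicted block corners match both views: (117,275) in the scene crop and (518,84) in the wrist crop. I lower it.

{"name": "arm_command", "arguments": {
  "series": [
    [[5,0,0,0],[10,0,0,0],[12,0,0,0],[12,0,0,0],[10,0,0,0],[8,0,0,0],[6,0,0,0],[3,0,0,0],[0,0,0,0],[0,0,0,0]]
  ]
}}

```text
t: 20.85
tcp_pos: [0.5641, -0.0153, 0.0367]
tool_rot: [0.513, -0.486, -0.513, -0.487]
force: [-0.4, 0.4, -2.9]
finger_gap: 0.62
```

{"name": "arm_command", "arguments": {
  "series": [
    [[1,0,0,0],[1,0,0,0],[1,0,0,0],[0.5,0,0,0],[0,0,0,0],[0,0,0,0]]
  ]
}}

```text
t: 21.45
tcp_pos: [0.5638, -0.0152, 0.0329]
tool_rot: [0.513, -0.487, -0.513, -0.487]
force: [-0.3, -0.4, -3.2]
finger_gap: 0.617
```

{"name": "arm_command", "arguments": {
  "series": [
    [[0.8,0,0,0],[0.7,0,0,0],[0,0,0,0],[0,0,0,0]]
  ]
}}

```text
t: 21.85
tcp_pos: [0.5638, -0.0152, 0.0314]
tool_rot: [-0.513, 0.487, 0.513, 0.487]
force: [-0.5, -0.5, -2.2]
finger_gap: 0.625
```

{"name": "arm_command", "arguments": {
  "series": [
    [[0.7,0,0,0],[0,0,0,0],[0,0,0,0]]
  ]
}}

```text
t: 22.15
tcp_pos: [0.564, -0.0153, 0.0311]
tool_rot: [0.513, -0.486, -0.513, -0.487]
force: [-0.6, -0.2, 1.2]
finger_gap: 0.623
```

It has contact with the well floor: the force changed from −2.5 to +1.2 N. I release and rise straight up.

{"name": "arm_command", "arguments": {
  "series": [
    [[0,0,0,0],[0,0,0,0],[0,0,0,0],[0,0,0,0],[0,0,0,0],[0,0,0,0],[0,0,0,0]]
  ],
  "jaw": 100
}}

```text
t: 22.85
tcp_pos: [0.5638, -0.0152, 0.0307]
tool_rot: [-0.513, 0.487, 0.513, 0.487]
force: [0.6, 0.4, -0.1]
finger_gap: 1.002
```

{"name": "arm_command", "arguments": {
  "series": [
    [[-5,0,0,0],[-12,0,0,0],[-20,0,0,0],[-25,0,0,0],[-30,0,0,0],[-30,0,0,0],[-30,0,0,0],[-20,0,0,0],[-10,0,0,0],[0,0,0,0]]
  ]
}}

```text
t: 23.85
tcp_pos: [0.5647, -0.0154, 0.2148]
tool_rot: [0.514, -0.486, -0.512, -0.487]
force: [0.6, -0.3, -0.0]
finger_gap: 0.998
```

```bash
python3 - <<'E'
from h import *
s,im=look('wrist','w7'); s2,im2=look('scene','s7'); _,im3=look('top','t7'); print(s['t'],s['tcp_pos'],s['force'],s['finger_gap'])
c=cam('wrist',s)
m=mask(im,(16,150,170),(32,255,255),(240,120,410,330)); k=biggest(m)
(u,v),r=cv2.minEnclosingCircle(k); print('rim',u,v,r,pix2plane(c,[(u,v),(u-r,v),(u+r,v)],.108))
a=np.zeros((480,800,3),np.uint8)
a[:,:360]=cv2.resize(im2[180:390,240:397],(360,480));a[:330,360:]=cv2.resize(im,(440,330));a[330:,360:]=cv2.resize(im3[85:250,110:594],(440,150));cv2.imwrite('pics/c7.png',a)
E
```

```text
23.85 [ 0.5647 -0.0154  0.2148] [ 0.5799 -0.3012 -0.0042] 0.9978005738598125
rim 323.5 220.5 40.577186584472656 [[ 0.5595 -0.0151]
 [ 0.5611 -0.0451]
 [ 0.5578  0.0148]]
```

View pics/c7.png

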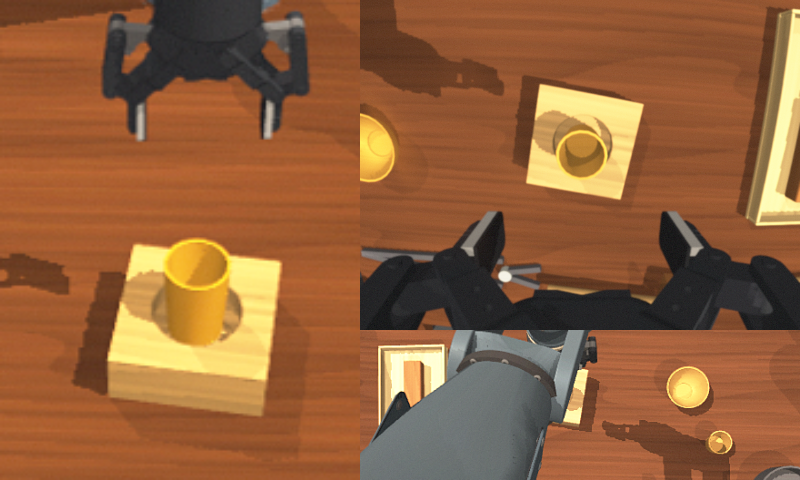

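The beaker stands upright in the well with the gripper clear, and the slapper is in the tray. I hand in.

```bash
python3 -c "
from station import ticket
print(ticket.sign_off())"
```

```text
the job is handed in; nothing more can be done
None
```

The slapper now lies flat in the tray, and the tall beaker stands upright in the block's well. I handed the job in at about 24 s of the 58 s allowed.

**Slapper:** The top camera measured it at (0.517, 0.331), yaw 2.6°. The tray is at (0.520, 0.333), yaw 3.0°.

**Beaker:** I lowered it until the wrist force changed from −2.5 to +1.2 N on the well floor, then released it. The last scene and wrist pictures show it upright, with the open gripper well clear. The force reading was about 0 N.

**Checks that disagreed:**
- **Missed first grasp:** The first grasp shut on nothing. Two cameras put the shut fingertips about 34 mm short of the reported TCP, so I used that offset and the second grasp held. Nothing was disturbed.
- **Beaker position:** Before the grasp, the top and wrist cameras differed by about 4 mm; I used the wrist view. After release, the wrist view put the rim centre about 4–5 mm off the well's centre in x. That is within the roughly 14 mm of clearance around the base.
- **Final slapper view:** The arm partly hid the tray in the last top picture. The slapper's measurement comes from the earlier picture taken after its release, and nothing touched it afterwards.

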